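# Take the red stop off the sloped bin-rack track

### The job

Slide the red stop along the T-track of the sloped rack to the track's open end, lift it off there, and stand it upright on its steel foot inside the red bin, setting it down rather than dropping it, and let go. Leave the grey stop and the other things on the bench where they are, and do not knock the light bar above the track.

Things in the scene. Friction and masses are not known exactly. Their poses are not given: they have to be found in the camera images.
- rack: Sloped steel rack, 150 deep (x) x 460 long (y) mm, fixed; origin at the centre of its underside on the bench, z up, y along the track, x away from the robot when not turned. Its face slopes 40 deg from level and looks to the robot: the face's outward normal in the rack's frame is (-0.643, 0, 0.766). A T-track lies on the face along y; it is open near its +y end only, by a gap before an orange block.
- track_line (a point): Middle of the track's channel floor, at rack (0, 0, 85) mm; axes as the rack's. Channel 34 mm wide; 8 mm from floor to the underside of the two lips, which are 4 mm thick and leave a 15 mm slot. A black sleeve 110 mm long is clamped over the track's +y part: its lips' top is 13.5 mm above the channel floor, its slot 16 mm wide.
- open_range (a point): At rack (0, 125, 85) mm: the middle of the stretch where the open end can be; axes as the rack's. At the sleeve's +y end the lips are missing for 30 mm, then comes a rigid orange end block, 14 mm tall, filling the channel. Sleeve and block are set anew each time: the gap's middle is 0 to 30 mm to either side (y) of this point, not given; feel for the block.
- closed_end (a point): Channel floor at the track's closed -y end (black cap), at rack (0, -208, 85) mm; axes as the rack's.
- light_bar: White LED light bar, 22 (x) x 460 (y) x 14 (z) mm, on the rack above the track, parallel to it; origin at its centre, at rack (-16, 0, 231) mm, some 115 mm above the grips of the stops: a gripper pointing straight down does not fit under it, one square to the sloped face does. Bent rods hold it from behind at both ends.
- stop_red_grip (a point): Red stop: centre of its grip block, 22 (x) x 26 (y, along the track) x 42 (z) mm. Own z points from foot to grip (the face's normal while in the track). Below: steel neck 11 mm square, 10 mm bare, and foot 30 (x) x 24 (y) x 6 (z) mm, its underside 41 mm below this point; 2 mm play in the channel. 100 to 200 g, slides freely. Against the orange block its foot is clear of the lips and lifts straight out.
- stop_grey_grip (a point): The grey stop, same shape as the red one with a grey grip, captive in the same track near its closed end (rack y about -170 mm); leave it there.
- red_bin: Red open bin, 130 (x) x 150 (y) x 50 (z) mm, walls and floor 5 mm thick, fixed; origin at the centre of its underside. Empty. It stands between robot and rack, on the left or on the right.
- grey_bin: Grey bin of the same size, on the other side; fixed; origin at the centre of its underside.
- handwheel: Black knob 44 mm across, 30 mm high, in the grey bin; origin at the centre of its underside. Bystander.
- carton: Cardboard carton 60 x 80 x 30 mm between the bins; origin at the centre of its underside. Bystander.
- tape: Yellow ring-shaped roll, 90 mm across, 30 mm high, on the left; origin at the centre of its underside. Bystander.
- jar: Amber glass jar, 64 mm across, 85 mm high, on the right; origin at the centre of its underside. Bystander.
- wrench: Steel wrench, 170 mm long, lying on the left. Bystander.
- bushing: Brass cylinder 32 mm across, 35 mm high, on the right; origin at the centre of its underside. Bystander.
Things that resemble listed ones, but are neither listed nor needed, are in the scene too. Of the things shaped like the part that bears stop_red_grip, the red one is meant.

How it is judged:
By the outcome, as a careful person would: the job done as asked, in the order asked, and still so for the second after the job is handed in, with the robot touching nothing.
It also fails if it takes over 56 s, if anything falls off the work surface, if the arm or the gripper's body presses on something with over 40 N, if the wrist force passes 120 N, or if a joint passes its speed limit or range.

### The arm

A 6-joint arm with a two-finger parallel gripper is mounted at the origin on the work surface. World frame = base frame: x ahead of the robot, y to its left, z up, the work surface at z = 0. Lengths are in m, angles in rad, forces in N, time in s.
With the tool pointing down it reaches from about 0.275 to 0.875 m from the base axis. Payload 12.5 kg.
Tool frame: the origin (TCP) lies at the very end of the fingers, on their centre line; the grasp point (between the pads) lies 19 mm behind it; x points along the fingers, y is the direction in which the jaws open and shut, and the axes are right-handed (so a half turn about x gives the same grasp; the last joint's range is limited). The gripper opens to 85 mm and grips with 20 to 120 N. Pads are 22 mm wide; open, the fingers measure 114 mm over their backs; the gripper's body (76 mm by 85 mm) begins 54 mm behind the grasp point. The pads swing forward as they close: fully open they stand 13 mm farther back than shut.
Start: joints at [-1.371, 0.351, 1.652, -0, 1.139, -0.085], TCP at [0.155, -0.528, 0.231] pointing down, gripper open.
Joint ranges: [-2.75, 2.75], [-0.79, 2.1], [0.01, 2.65], [-1.57, 4.71], [0.07, 3.14], [-2.87, 2.87]. Speed limits (rad/s): [2.22, 2.22, 2.79, 3.14, 3.14, 3.14].

### API

Orientations are given as a 3x3 rotation matrix whose columns are the frame's x, y, z axes.
In Python, from bench import manip gives the robot as it stands. Calls block until the motion is done:
- manip.move_ptp(position, orientation): joint-space move of the TCP to a pose.
- manip.move_l(position, attitude=None, max_speed=0.15): straight line of the TCP; attitude=None keeps the orientation; max_speed is the mean speed in m/s.
- manip.move_j(angles): joint-space move.
- manip.set_gripper(opening, effort=None): opening from 0.0 (shut) to 1.0 (fully open); effort is the grip in N (None keeps the last); returns when the fingers have stopped.
- manip.dwell(seconds).
- manip.inverse_kinematics(position, orientation): joint angles nearest the present ones, or None.
- manip.grab_frame(name): name is "scene" or "side" or "wrist"; returns (picture, depth): 420x560x3 uint8, red, green, blue; 420x560 float32, m along the optical axis (not along the pixel's ray), 0 where there is no reading.
- manip.get_calibration(name): a dict with "camera_matrix" (3x3 intrinsics, pixels), "R" (3x3) and "t" (3): a world point X has camera coordinates R X + t. Camera axes: x right, y down, z forward; pixel columns grow to the right and rows downward; lengths in m; the calibration is good to about 2 mm. The wrist camera is an equidistant fisheye: a pixel r from the principal point sees the ray r / f radians off the axis. A picture is of the moment at which its call begins: read the wrist's pose just before it. get_calibration takes no time and is no camera call; for the wrist camera it gives the pose at the moment of the call.
A pose or a line that the arm cannot do raises manip.Unreachable and nothing moves.
- manip.sign_off(): hands the job in, once; it reports no verdict.
Trained networks look in the newest picture that a camera, given by its name, has taken for a name from the list of things; names that differ only in an ending like _2 or _b are one class to them, and where a whole thing is asked for, a point or a joint stands for the part that bears it (a point fixed in the world has none). Each returns a list of dicts, best first, with "confidence" (0 to 1); they miss things now and then, are a little off and sometimes report something else, mostly with a low value. They report only what shows in the picture. A call takes as long as a camera call. They do not tell look-alikes from the thing itself.
- manip.look_for(camera, name): "at" ([x, y, z] in m, in world coordinates, good to about 4 mm: the middle of the surface that is visible of it).
Readings, each from a call of its own:
- manip.current_time(): time.
- manip.current_qpos(): joint angles.
- manip.current_joint_vel(): joint speeds.
- manip.current_joint_torque(): joint torques, N m.
- manip.current_ee_pos(): TCP position.
- manip.current_tcp_rot(): TCP orientation.
- manip.current_force(): force on the tool from outside, world axes, zero at the start.
- manip.current_ft_torque(): the same for the moment, N m.
- manip.current_grip_width(): opening from 0.0 (shut) to 1.0 (fully open).
Only numpy, scipy, OpenCV 4.12 (cv2) and the standard library are available. Lean on these libraries where they do the work, as an engineer would, in place of code of your own. Each camera call takes 0.05 s, during which the arm holds its last target.

## Working session

There is one attempt and no reset: what is moved stays moved. The work goes in short steps, each a Python script; the robot and the scene stay as the last script left them, time stands still between calls to the robot, and variables do not carry over. Pictures are saved under pics/ and viewed, and the job is handed in when it is done.

```bash
ls; mkdir -p pics; python3 - <<'E'
from bench import manip
import cv2
for c in ["scene","side","wrist"]:
    p,d=manip.grab_frame(c)
    cv2.imwrite(f"pics/{c}0.png",p[:,:,::-1])
    if c!="wrist":
        for n in ["rack","stop_red_grip","stop_grey_grip","red_bin","grey_bin","light_bar"]:
            r=manip.look_for(c,n)
            print(c,n,[([round(v,3) for v in x["at"]],round(x["confidence"],2)) for x in r[:4]])
print(manip.current_time(),manip.current_force())
E
```

```text
pics
scene rack [([0.758, 0.065, 0.091], 0.58)]
scene stop_red_grip [([0.577, -0.011, 0.02], 0.71), ([0.686, -0.041, 0.122], 0.52)]
scene stop_grey_grip [([0.682, -0.152, 0.12], 0.78)]
scene red_bin [([0.426, 0.202, 0.019], 0.58)]
scene grey_bin [([0.399, -0.208, 0.022], 0.86), ([0.684, -0.04, 0.122], 0.46)]
scene light_bar [([0.701, 0.057, 0.236], 0.65)]
side rack [([0.696, -0.116, 0.087], 0.56)]
side stop_red_grip [([0.562, -0.016, 0.023], 0.74), ([0.749, -0.334, 0.022], 0.71), ([0.68, -0.057, 0.116], 0.57)]
side stop_grey_grip [([0.68, -0.167, 0.123], 0.82), ([0.692, -0.116, 0.087], 0.17)]
side red_bin [([0.433, 0.216, 0.018], 0.94)]
side grey_bin [([0.425, -0.19, 0.007], 0.85), ([0.695, -0.113, 0.088], 0.7)]
side light_bar [([0.695, -0.093, 0.24], 0.68)]
0.75 [ 0.66098909 -0.64756391  0.14594182]
```

View pics/scene0.png

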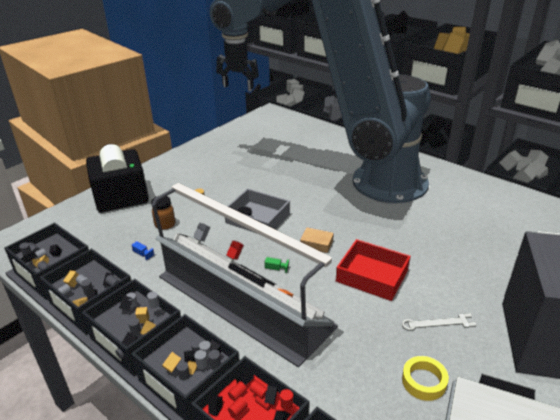

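View pics/side0.png

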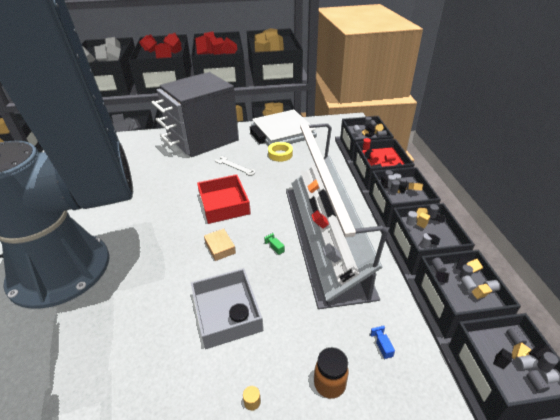

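View pics/wrist0.png

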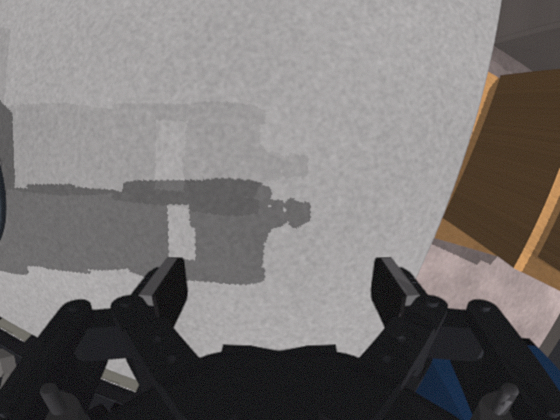

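Stop-like things in the scene view: red in the track (235,249), grey in the track (201,232), green lying at (276,264), blue lying at (143,249). The red one in the track fits the description. I'll confirm it in an enlarged crop.

```bash
python3 - <<'E'
import cv2,numpy as np
a=cv2.imread("pics/scene0.png")[170:350,130:350]; b=cv2.imread("pics/side0.png")[110:310,260:400]
a=cv2.resize(a,None,fx=2,fy=2,interpolation=cv2.INTER_CUBIC)
b=cv2.resize(b,None,fx=2.4,fy=2.4,interpolation=cv2.INTER_CUBIC)
h=max(a.shape[0],b.shape[0]);c=np.zeros((h,a.shape[1]+b.shape[1],3),np.uint8);c[:a.shape[0],:a.shape[1]]=a;c[:b.shape[0],a.shape[1]:]=b
cv2.imwrite("pics/crop0.png",c);print(c.shape)
E
```

```text
(480, 776, 3)
```

View pics/crop0.png

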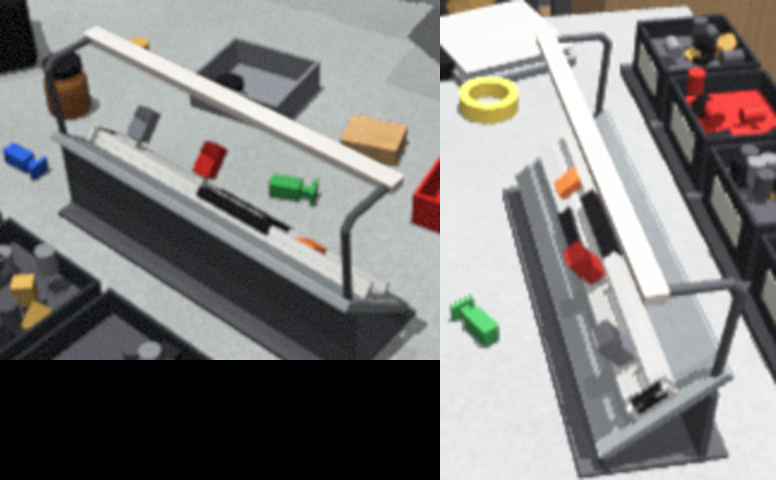

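```bash
cat > h.py <<'E'
import numpy as np, cv2
from bench import manip
def cloud(c):
    p,d=manip.grab_frame(c);k=manip.get_calibration(c)
    K=np.array(k["camera_matrix"]);R=np.array(k["R"]);t=np.array(k["t"])
    v,u=np.mgrid[:420,:560];
    P=np.stack([(u-K[0,2])/K[0,0]*d,(v-K[1,2])/K[1,1]*d,d],-1)
    X=(P-t)@R
    X[d<=0]=np.nan
    return p,d,X
E
python3 - <<'E'
from h import *
al=np.deg2rad(40)
for c in ["scene","side"]:
    p,d,X=cloud(c); p=p.astype(int)
    m=(X[...,2]>.218)&(X[...,2]<.246)&(X[...,0]>.55)&(X[...,0]<.85)&(abs(X[...,1])<.4)&(p.min(-1)>140)
    B=X[m][:,:2]; mu=B.mean(0); w,V=np.linalg.eigh(np.cov(B.T)); a=V[:,1]*np.sign(V[1,1]); n=np.array([a[1],-a[0]])
    s=(B-mu)@a; q=(B-mu)@n
    print(c,m.sum(),"mu",mu.round(4),"yaw",np.rad2deg(np.arctan2(-a[0],a[1])).round(2),"s",np.percentile(s,[0,1,99,100]).round(4),"q",np.percentile(q,[1,5,50,95,99]).round(4),"z",np.percentile(X[m][:,2],[5,50,95]).round(4))
    print(" centre", (mu+a*(s.min()+s.max())/2).round(4))
    for nm,mm in [("red",(p[...,0]>110)&(p[...,1]<60)&(p[...,2]<60)),("orange",(p[...,0]>170)&(p[...,1]>70)&(p[...,1]<140)&(p[...,2]<90)),]:
        mm=mm&(X[...,0]>.6)&(X[...,0]<.76)&(abs(X[...,1])<.3)&(X[...,2]>.06)&(X[...,2]<.2)
        if mm.sum(): print(" ",nm,mm.sum(),np.nanmedian(X[mm],0).round(4),np.percentile(X[mm],3,axis=0).round(4),np.percentile(X[mm],97,axis=0).round(4))
    # face plane
    mm=(X[...,2]>.04)&(X[...,2]<.16)&(X[...,0]>.62)&(X[...,0]<.80)&(abs(X[...,1])<.3)
    Q=X[mm]
    np.save(f"/tmp/{c}.npy",X);np.save(f"/tmp/{c}_p.npy",p)
E
```

```text
scene 1432 mu [0.6917 0.0284] yaw 0.8 s [-0.2549 -0.2478  0.2037  0.207 ] q [-0.0134 -0.0114  0.0004  0.0089  0.0108] z [0.2363 0.2399 0.2424]
 centre [0.6921 0.0045]
  red 134 [ 0.6855 -0.0404  0.1243] [ 0.6731 -0.0527  0.1099] [ 0.6982 -0.0312  0.1391]
  orange 22 [0.6984 0.1311 0.1044] [ 0.6883 -0.0546  0.0953] [0.7092 0.143  0.1203]
side 1266 mu [ 0.6901 -0.0367] yaw 0.28 s [-0.1879 -0.1861  0.2669  0.2746] q [-0.013  -0.0117 -0.0015  0.0111  0.0542] z [0.2305 0.2375 0.2391]
 centre [0.6899 0.0067]
  red 145 [ 0.6735 -0.0536  0.1242] [ 0.6603 -0.0565  0.1026] [ 0.6914 -0.0349  0.1364]
  orange 26 [0.695  0.1183 0.0946] [ 0.6769 -0.0445  0.0814] [0.7064 0.1207 0.1249]
```

Red stop confirmed: it stands in the track at the sleeve's −y end (crop 208,160 / 583,262), with the orange block beyond the sleeve. The green and blue ones lie loose on the bench. Next I refine the rack and bin poses from the point clouds.

```bash
python3 - <<'E'
import numpy as np
from h import manip
n0=np.array([-np.sin(np.deg2rad(40)),0,np.cos(np.deg2rad(40))])
for c in ["scene","side"]:
    X=np.load(f"/tmp/{c}.npy");p=np.load(f"/tmp/{c}_p.npy")
    m=(X[...,2]>.226)&(X[...,2]<.246)&(X[...,0]>.55)&(X[...,0]<.85)&(abs(X[...,1])<.4)&(p.min(-1)>140)
    B=X[m]
    for _ in range(4):
        mu=B[:,:2].mean(0); w,V=np.linalg.eigh(np.cov(B[:,:2].T)); a=V[:,1]*np.sign(V[1,1]); n=np.array([a[1],-a[0]])
        q=(B[:,:2]-mu)@n; B=B[abs(q)<.0135]
    # centre line by y-bins: mid of q extent
    s=(B[:,:2]-mu)@a;q=(B[:,:2]-mu)@n; r=[]
    for lo in np.arange(s.min(),s.max()-.02,.03):
        k=(s>=lo)&(s<lo+.03)
        if k.sum()>10: r.append((s[k].mean(),(np.percentile(q[k],3)+np.percentile(q[k],97))/2,np.median(q[k])))
    r=np.array(r); f1=np.polyfit(r[:,0],r[:,1],1); f2=np.polyfit(r[:,0],r[:,2],1)
    y0=np.rad2deg(np.arctan2(-a[0],a[1]))
    print(c,"yaw pca",y0.round(2),"binned yaw",(y0-np.rad2deg(f1[0])).round(2),(y0-np.rad2deg(f2[0])).round(2),"mu",mu.round(4),"q0",f1[1].round(4),"ends",np.percentile(B[:,1],[0,.5,99.5,100]).round(4),len(B))
    # face plane RANSAC w/ all
    mm=(X[...,2]>.03)&(X[...,2]<.15)&(X[...,0]>.6)&(X[...,0]<.80)&(abs(X[...,1])<.24)
    Q=X[mm]; d=(Q-[.707,0,.085])@n0
    print(" height hist",[(round(b,3),int(((d>b)&(d<=b+.003)).sum())) for b in np.arange(-.012,.03,.003)])
    # track top / plane fit
    k=(d>-.03)&(d<.006); 
    R=Q[k]
    for _ in range(6):
        A=np.c_[R,];cm=R.mean(0);u,S,Vt=np.linalg.svd(R-cm,full_matrices=False);nn=Vt[2]*np.sign(Vt[2][2]);e=(R-cm)@nn
        R=R[abs(e)<max(.004,2*e.std())]
    print(" plane n",nn.round(3),"yaw",np.rad2deg(np.arctan2(-nn[1],-nn[0])).round(2),"slope",np.rad2deg(np.arccos(nn[2])).round(2),len(R),"off",((cm-[.707,0,.085])@nn).round(4))
    for nm,t in [("orange",lambda P:(P[...,0]>170)&(P[...,1]>70)&(P[...,1]<150)&(P[...,2]<90)),]:
        mm=t(p)&(X[...,0]>.6)&(X[...,0]<.76)&(X[...,1]>.05)&(X[...,1]<.25)&(X[...,2]>.06)&(X[...,2]<.2)
        print(" ",nm,mm.sum(),np.sort(X[mm][:,1]).round(3))
    red=(p[...,0]>100)&(p[...,1]<70)&(p[...,2]<70)&(X[...,0]<.55)&(X[...,0]>.3)&(X[...,1]>.05)&(X[...,1]<.4)&(X[...,2]>.042)&(X[...,2]<.06)
    B=X[red][:,:2]
    import cv2
    print(" bin",cv2.minAreaRect((B*1000).astype(np.float32)),len(B))
E
```

```text
scene yaw pca 0.92 binned yaw 0.9 0.85 mu [0.6915 0.0279] q0 -0.0011 ends [-0.2264 -0.2214  0.2336  0.2355] 1408
 height hist [(np.float64(-0.012), 277), (np.float64(-0.009), 268), (np.float64(-0.006), 602), (np.float64(-0.003), 754), (np.float64(-0.0), 232), (np.float64(0.003), 227), (np.float64(0.006), 212), (np.float64(0.009), 271), (np.float64(0.012), 429), (np.float64(0.015), 346), (np.float64(0.018), 38), (np.float64(0.021), 19), (np.float64(0.024), 23), (np.float64(0.027), 37)]
 plane n [-0.525 -0.002  0.851] yaw 0.18 slope 31.68 2240 off 0.0038
  orange 19 [0.125 0.125 0.126 0.126 0.128 0.129 0.129 0.13  0.132 0.133 0.135 0.136
 0.138 0.139 0.139 0.14  0.141 0.143 0.143]
 bin ((433.0967102050781, 201.24090576171875), (136.53480529785156, 148.349609375), 11.204885482788086) 578
side yaw pca 0.9 binned yaw 0.78 0.91 mu [ 0.6883 -0.04  ] q0 0.0009 ends [-0.2246 -0.2231  0.2307  0.238 ] 1203
 height hist [(np.float64(-0.012), 115), (np.float64(-0.009), 1384), (np.float64(-0.006), 1672), (np.float64(-0.003), 382), (np.float64(-0.0), 352), (np.float64(0.003), 178), (np.float64(0.006), 128), (np.float64(0.009), 434), (np.float64(0.012), 602), (np.float64(0.015), 184), (np.float64(0.018), 9), (np.float64(0.021), 9), (np.float64(0.024), 26), (np.float64(0.027), 22)]
 plane n [-0.643 -0.009  0.766] yaw 0.8 slope 40.01 3371 off -0.0051
  orange 38 [0.116 0.117 0.117 0.117 0.117 0.117 0.118 0.118 0.118 0.118 0.119 0.119
 0.119 0.119 0.119 0.119 0.119 0.119 0.119 0.12  0.12  0.12  0.12  0.121
 0.123 0.124 0.124 0.125 0.125 0.127 0.127 0.128 0.129 0.129 0.13  0.132
 0.133 0.136]
 bin ((431.7281188964844, 200.30828857421875), (126.23578643798828, 152.3310546875), 10.782485008239746) 197
```

```bash
cat >> h.py <<'E'
yaw=np.deg2rad(0.85)
RK=np.array([[np.cos(yaw),-np.sin(yaw),0],[np.sin(yaw),np.cos(yaw),0],[0,0,1]])
OR=np.array([.706,.005,0])
n=RK@np.array([-np.sin(np.deg2rad(40)),0,np.cos(np.deg2rad(40))]); ty=RK@np.array([0,1.,0])
def grip(y,h=0.0):  # TCP for grasp of stop centred at rack y, raised h along normal
    return OR+RK@np.array([0,y,.085])+n*(.041-.019+h)
def att(s=1):
    x=-n;y=s*ty;return np.c_[x,y,np.cross(x,y)]
BIN=np.array([.4325,.2005,0]);byaw=np.deg2rad(11)
def down(a):
    x=np.array([0,0,-1.]);y=np.array([np.cos(a),np.sin(a),0]);return np.c_[x,y,np.cross(x,y)]
E
python3 - <<'E'
from h import *
np.set_printoptions(precision=3,suppress=True)
print(manip.current_time(),manip.current_ee_pos(),manip.current_tcp_rot())
f=manip.inverse_kinematics
for s in (1,-1):
    print(s)
    for nm,P in [("standoff",grip(-.049,.11)),("grasp",grip(-.049)),("end",grip(.104)),("lift",grip(.104,.06)),("lift10",grip(.104,.1))]:
        print(nm,P,f(P,att(s)))
for a in (0,1,2,3):
    aa=byaw+a*np.pi/2
    print(a,f(BIN+[0,0,.15],down(aa)),f(BIN+[0,0,.027],down(aa)))
E
```

```text
0.85 [ 0.155 -0.528  0.231] [[ 0.     0.281 -0.96 ]
 [ 0.    -0.96  -0.281]
 [-1.    -0.    -0.   ]]
1
standoff [ 0.622 -0.045  0.186] [-0.208  0.336  1.989  0.836  0.193 -2.57 ]
grasp [ 0.693 -0.044  0.102] None
end [0.69  0.109 0.102] None
lift [0.652 0.108 0.148] [ 0.122  0.462  1.915 -0.783  0.097 -0.708]
lift10 [0.626 0.108 0.178] [ 0.127  0.371  1.961 -0.565  0.135 -0.923]
-1
standoff [ 0.622 -0.045  0.186] [-0.208  0.336  1.989  0.836  0.193  0.572]
grasp [ 0.693 -0.044  0.102] [-0.178  0.586  1.85   1.442  0.125 -0.019]
end [0.69  0.109 0.102] None
lift [0.652 0.108 0.148] [ 0.122  0.462  1.915 -0.783  0.097  2.434]
lift10 [0.626 0.108 0.178] [ 0.127  0.371  1.961 -0.565  0.135  2.218]
0 [ 0.336  0.329  1.915 -0.     0.897  0.144] [ 0.336  0.553  1.976 -0.     0.613  0.144]
1 [ 0.336  0.329  1.915 -0.     0.897 -1.426] [ 0.336  0.553  1.976 -0.     0.613 -1.426]
2 None None
3 [ 0.336  0.329  1.915 -0.     0.897  1.715] [ 0.336  0.553  1.976 -0.     0.613  1.715]
```

```bash
cat >> h.py <<'E'
from scipy.spatial.transform import Rotation as Ro
def A(dl):  # tool pitched from square by dl deg towards vertical
    return Ro.from_rotvec(ty*np.deg2rad(dl)).as_matrix()@att(1)
def G(y,h,dl,up=.003):
    return OR+RK@np.array([0,y,.085])+n*(.041+up+h)+A(dl)[:,0]*.019
E
python3 - <<'E'
from h import *
np.set_printoptions(precision=3,suppress=True)
k=manip.get_calibration("wrist");R=np.array(k["R"]);c=-R.T@np.array(k["t"])
print("cam in tool",manip.current_tcp_rot().T@(c-manip.current_ee_pos()))
for dl in (6,8,10):
    print(dl,A(dl)[:,0])
    for y,h in [(-.049,.11),(-.049,0),(0,0),(.05,0),(.115,0),(.115,.06),(.115,.1)]:
        print(y,h,manip.inverse_kinematics(G(y,h,dl),A(dl)))
E
```

```text
cam in tool [-0.143  0.    -0.068]
6 [ 0.559  0.008 -0.829]
-0.049 0.11 [-0.199  0.336  1.931  0.394  0.315 -2.126]
-0.049 0 [-0.171  0.58   1.796  0.526  0.208 -2.242]
0 0 [-0.081  0.576  1.804  0.307  0.179 -1.953]
0.05 0 [ 0.011  0.578  1.799  0.012  0.171 -1.586]
0.115 0 [ 0.13   0.591  1.774 -0.336  0.197 -1.145]
0.115 0.06 [ 0.139  0.461  1.854 -0.288  0.246 -1.188]
0.115 0.1 [ 0.146  0.373  1.898 -0.258  0.29  -1.215]
8 [ 0.53   0.008 -0.848]
-0.049 0.11 [-0.196  0.34   1.91   0.32   0.36  -2.051]
-0.049 0 [-0.169  0.582  1.776  0.398  0.252 -2.114]
0 0 [-0.08   0.578  1.783  0.223  0.23  -1.868]
0.05 0 [ 0.011  0.58   1.778  0.009  0.225 -1.582]
0.115 0 [ 0.129  0.593  1.754 -0.249  0.247 -1.232]
0.115 0.06 [ 0.137  0.464  1.833 -0.224  0.296 -1.252]
0.115 0.1 [ 0.144  0.377  1.877 -0.206  0.339 -1.267]
10 [ 0.5    0.007 -0.866]
-0.049 0.11 [-0.193  0.345  1.888  0.264  0.407 -1.994]
-0.049 0 [-0.167  0.585  1.754  0.31   0.3   -2.026]
0 0 [-0.079  0.581  1.762  0.169  0.281 -1.815]
0.05 0 [ 0.011  0.583  1.757  0.006  0.278 -1.58 ]
0.115 0 [ 0.127  0.596  1.733 -0.193  0.298 -1.289]
0.115 0.06 [ 0.136  0.468  1.812 -0.178  0.346 -1.298]
0.115 0.1 [ 0.142  0.382  1.856 -0.168  0.389 -1.305]
```

```bash
python3 - <<'E'
from h import *
np.set_printoptions(precision=3,suppress=True)
dl=6
manip.move_ptp([.45,-.06,.32],A(dl))
manip.move_ptp(G(-.049,.10,dl),A(dl))
manip.set_gripper(.65,30)
print(manip.current_time(),manip.current_ee_pos(),G(-.049,.10,dl),manip.current_qpos(),manip.current_force())
k=manip.get_calibration("wrist")
p,d=manip.grab_frame("wrist");cv2.imwrite("pics/w1.png",p[:,:,::-1])
np.savez("/tmp/w1.npz",p=p,d=d,K=k["camera_matrix"],R=k["R"],t=k["t"])
print(manip.look_for("wrist","stop_red_grip"))
p,d=manip.grab_frame("side");cv2.imwrite("pics/s1.png",p[:,:,::-1])
E
```

```text
4.1583 [ 0.625 -0.045  0.18 ] [ 0.625 -0.045  0.18 ] [-0.197  0.357  1.921  0.405  0.302 -2.135] [ 1.005  1.127 -0.01 ]
[{'at': [0.5658, -0.0119, 0.0259], 'confidence': 0.64}, {'at': [0.6637, -0.0417, 0.1263], 'confidence': 0.6}]
```

View pics/w1.png

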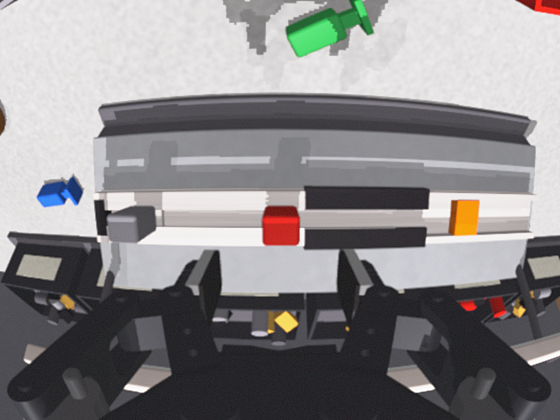

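View pics/s1.png

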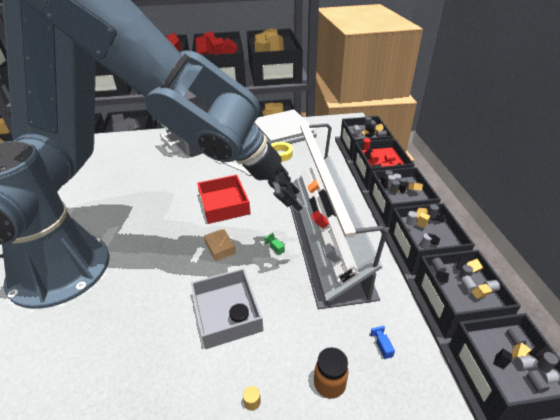

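The wrist view shows the red stop at (281,225), centred between the fingers, the sleeve from x≈305 to 428 and the orange block at (464,217). I'll measure from this picture, then grasp.

```bash
cat > m.py <<'E'
from h import *
def wcloud(f):
    z=np.load(f);p=z["p"].astype(int);d=z["d"];K=z["K"];R=z["R"];t=z["t"]
    v,u=np.mgrid[:420,:560];x=(u-K[0,2])/K[0,0];y=(v-K[1,2])/K[1,1];r=np.hypot(x,y)
    s=np.where(r>1e-9,np.tan(np.minimum(r,1.5))/np.maximum(r,1e-9),1)
    X=(np.stack([x*s*d,y*s*d,d],-1)-t)@R; X[d<=0]=np.nan
    return p,X
def torack(X): # along x',y',height above floor
    q=(X-OR-[0,0,.085])@RK
    c,s=np.cos(np.deg2rad(40)),np.sin(np.deg2rad(40))
    return np.stack([q[...,0]*c+q[...,2]*s,q[...,1],-q[...,0]*s+q[...,2]*c],-1)
E
python3 - <<'E'
from m import *
np.set_printoptions(precision=4,suppress=True)
p,X=wcloud("/tmp/w1.npz");Q=torack(X)
reg=np.zeros((420,560),bool);reg[180:250,230:500]=1
for nm,m in [("red",(p[...,0]>110)&(p[...,1]<60)&(p[...,2]<60)),("orange",(p[...,0]>190)&(p[...,1]>90)&(p[...,1]<190)&(p[...,2]<90)),("black",(p.max(-1)<45))]:
    m=m&reg&(Q[...,2]>-.02)&(Q[...,2]<.09)
    print(nm,m.sum(),[np.nanpercentile(Q[m][:,i],[1,10,50,90,99]) for i in range(3)])
m=reg&(p.min(-1)>170)&(abs(Q[...,0])<.03); h=Q[m][:,2]; print("white h",np.nanpercentile(h,[5,25,50,75,95]))
E
```

```text
red 1128 [array([-0.0143, -0.0133, -0.005 ,  0.004 ,  0.0062]), array([-0.0593, -0.0571, -0.0477, -0.0384, -0.0362]), array([0.0448, 0.061 , 0.0624, 0.0633, 0.0639])]
orange 744 [array([-0.0168, -0.014 , -0.0011,  0.0116,  0.0144]), array([0.1118, 0.1135, 0.1234, 0.1337, 0.136 ]), array([0.0128, 0.0139, 0.0147, 0.0156, 0.0161])]
black 142 [array([-0.0274, -0.0272, -0.0263,  0.0093,  0.0234]), array([-0.0276,  0.0003,  0.0509,  0.0795,  0.0802]), array([0.0115, 0.0126, 0.0139, 0.0147, 0.0153])]
white h [-0.0047  0.0005  0.0014  0.0125  0.0135]
```

```bash
python3 - <<'E'
from m import *
np.set_printoptions(precision=4,suppress=True)
dl=6
manip.move_l(G(-.048,.02,dl),A(dl),.12)
manip.move_l(G(-.048,0,dl),A(dl),.05)
print("F",manip.current_force())
w0=manip.current_grip_width()
manip.set_gripper(0.0,35)
print(w0,"w",manip.current_grip_width(),manip.current_grip_width()*85,"F",manip.current_force(),manip.current_ft_torque(),manip.current_ee_pos()-G(-.048,0,dl),manip.current_time())
k=manip.get_calibration("wrist")
p,d=manip.grab_frame("wrist");cv2.imwrite("pics/w2.png",p[:,:,::-1])
E
```

```text
F [-0.8099 -0.093   0.0548]
0.6512065658117264 w 0.30113516725310296 25.596489216513753 F [-4.1147  1.3042  4.1596] [-0.0063  0.418   0.0116] [-0.0001  0.      0.0003] 6.0417
```

View pics/w2.png

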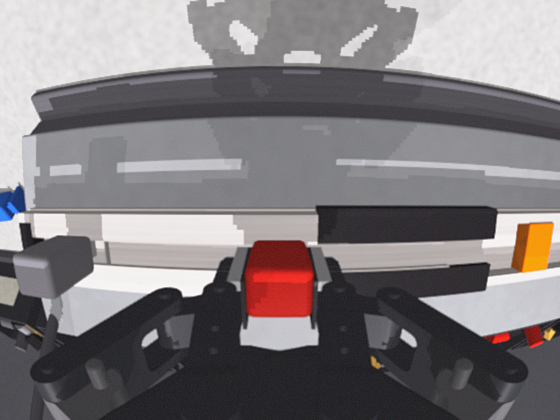

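Grasp holds (25.6 mm wide, and the block is 26 mm). I lift it 1 mm to float in the channel, then slide while watching the force.

```bash
python3 - <<'E'
from m import *
np.set_printoptions(precision=2,suppress=True)
dl=6
slope=np.cross(ty,n) # upslope
def F():
    f=manip.current_force(); return np.array([f@slope,f@ty,f@n])
h=.001
manip.move_l(G(-.048,h,dl),A(dl),.02); print("up1",F())
f0=F()
y=-.048
for tgt in np.arange(-.038,.0861,.0155):
    P=G(tgt,h,dl); manip.move_l(P,A(dl),.06 if tgt>-.03 else .03); f=F(); y=tgt
    e=(manip.current_ee_pos()-P)
    print(round(tgt,4),f,"err mm",np.array([e@slope,e@ty,e@n])*1e3)
    if np.linalg.norm(f)>22: print("STOP");break
print(manip.current_grip_width()*85,manip.current_time())
E
```

```text
up1 [ 0.73 -1.34  0.29]
-0.038 [ 1.5   0.98 -1.31] err mm [0.1  0.46 0.  ]
-0.0225 [ 1.81  1.52 -1.18] err mm [0.1  0.16 0.02]
-0.007 [ 0.73  1.89 -0.27] err mm [ 0.1  -0.11  0.01]
0.0085 [ 2.78  1.38 -0.76] err mm [ 0.12 -0.14 -0.  ]
0.024 [ 2.29  2.75 -1.3 ] err mm [ 0.08 -0.1  -0.  ]
0.0395 [ 2.23  2.46 -1.83] err mm [ 0.1  -0.14 -0.  ]
0.055 [ 3.92  2.5  -0.66] err mm [ 0.14 -0.11  0.02]
0.0705 [ 2.61  2.44 -1.43] err mm [ 0.06 -0.11 -0.01]
0.086 [ 2.59  2.3  -1.02] err mm [ 0.14 -0.07  0.03]
25.323824402454697 10.0917
```

```bash
python3 - <<'E'
from m import *
np.set_printoptions(precision=2,suppress=True)
dl=6
slope=np.cross(ty,n)
def F():
    f=manip.current_force(); return np.array([f@slope,f@ty,f@n])
h=.001;y=.086
y=.093;manip.move_l(G(y,h,dl),A(dl),.03);f=F();print(y,f)
b=f[1]
while y<.12:
    y+=.001; manip.move_l(G(y,h,dl),A(dl),.02); f=F(); print(round(y,4),f)
    if f[1]-b<-8: break
k=manip.get_calibration("wrist")
p,d=manip.grab_frame("wrist");cv2.imwrite("pics/w3.png",p[:,:,::-1])
np.savez("/tmp/w3.npz",p=p,d=d,K=k["camera_matrix"],R=k["R"],t=k["t"])
print(manip.current_grip_width()*85,manip.current_time())
E
```

```text
0.093 [ 3.19  0.36 -1.93]
0.094 [ 3.13 -2.58 -0.97]
0.095 [ 4.38 -3.75 -1.07]
0.096 [ 4.19 -2.16 -1.28]
0.097 [ 3.8  -1.05 -1.38]
0.098 [ 4.29 -1.89 -1.21]
0.099 [ 3.84 -1.69 -0.75]
0.1 [ 3.36 -4.54 -0.92]
0.101 [ 4.43 -9.76 -0.47]
25.582796941186754 12.525
```

View pics/w3.png

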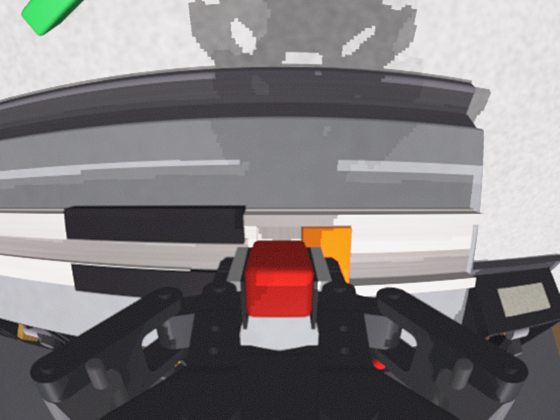

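Block felt at rack y ≈ 0.100, which agrees with the picture (0.0998). I ease off slightly and lift along the face normal.

```bash
python3 - <<'E'
from m import *
np.set_printoptions(precision=2,suppress=True)
dl=6
slope=np.cross(ty,n)
def F():
    f=manip.current_force(); return np.array([f@slope,f@ty,f@n])
y=.0996
manip.move_l(G(y,.001,dl),A(dl),.02);print(F())
manip.set_gripper(0,50)
ok=True
for h in (.004,.008,.014,.022):
    manip.move_l(G(y,h,dl),A(dl),.03); f=F(); print(h,f)
    if abs(f[2])>12: ok=False;print("STOP");break
if ok:
    manip.move_l(G(y,.09,dl),A(dl),.1);print(F())
    print(manip.current_grip_width()*85,manip.current_time(),manip.current_ee_pos())
for c in ("wrist","side"):
    p,d=manip.grab_frame(c);cv2.imwrite(f"pics/{c}4.png",p[:,:,::-1])
E
```

```text
[ 5.01 -3.79 -0.69]
0.004 [ 3.99 -2.32  3.07]
0.008 [ 3.99 -1.44  4.25]
0.014 [-0.67  0.12 -1.02]
0.022 [-1.03 -0.99 -0.95]
[-0.56  0.17 -1.08]
25.42459822258359 15.125 [0.63 0.1  0.17]
```

View pics/wrist4.png

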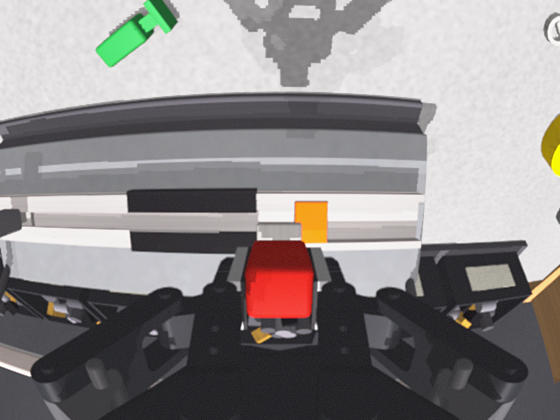

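View pics/side4.png

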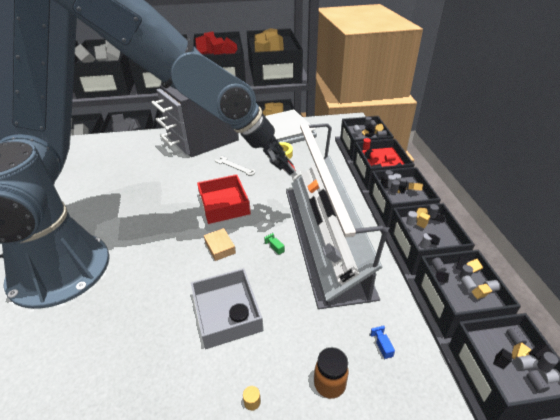

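Stop is out, held at 25.4 mm. The track is empty except for the grey stop. Next I carry it over the red bin and check that it hangs upright.

```bash
cat >> m.py <<'E'
AB=Ro.from_euler('z',byaw-yaw).as_matrix()@Ro.from_rotvec(ty*np.deg2rad(40)).as_matrix()@A(6)
def B(z): # TCP for foot underside at height z over bin centre
    return BIN+[0,0,z+.041+.003]+AB[:,0]*.019
E
python3 - <<'E'
from m import *
np.set_printoptions(precision=3,suppress=True)
print(AB, manip.inverse_kinematics(B(.12),AB),manip.inverse_kinematics(B(.005),AB))
P=manip.current_ee_pos()+n*.05
manip.move_l(P,None,.15)
manip.move_ptp(np.array([.50,.15,.26]),AB)
manip.move_ptp(B(.10),AB)
print(manip.current_time(),manip.current_grip_width()*85,manip.current_force(),manip.current_ee_pos()-B(.10))
ims=[]
for c in ("scene","side"):
    p,d,X=cloud(c);q=p.astype(int)
    cv2.imwrite(f"pics/{c}5.png",p[:,:,::-1])
    m=(q[...,0]>100)&(q[...,1]<70)&(q[...,2]<70)&(np.linalg.norm(X[...,:2]-BIN[:2],axis=-1)<.06)&(X[...,2]>.08)
    Q=X[m];print(c,len(Q),Q.min(0),Q.max(0),np.median(Q,0))
    v,u=np.where(m); u0,v0=int(np.median(u)),int(np.median(v))
    ims.append(cv2.resize(p[v0-50:v0+50,u0-50:u0+50,::-1],(400,400),interpolation=cv2.INTER_CUBIC))
cv2.imwrite("pics/crop5.png",np.hstack(ims))
E
```

```text
[[-0.103 -0.191  0.976]
 [-0.02   0.982  0.19 ]
 [-0.995  0.    -0.105]] [ 0.329  0.38   1.858  0.017  1.008 -1.444] [ 0.329  0.579  1.912  0.021  0.755 -1.45 ]
17.3167 25.47181229674415 [-0.287 -0.487 -0.189] [ 0.001 -0.     0.001]
scene 42 [0.424 0.189 0.15 ] [0.444 0.21  0.168] [0.438 0.199 0.165]
side 15 [0.422 0.186 0.141] [0.426 0.212 0.164] [0.425 0.192 0.161]
```

View pics/crop5.png

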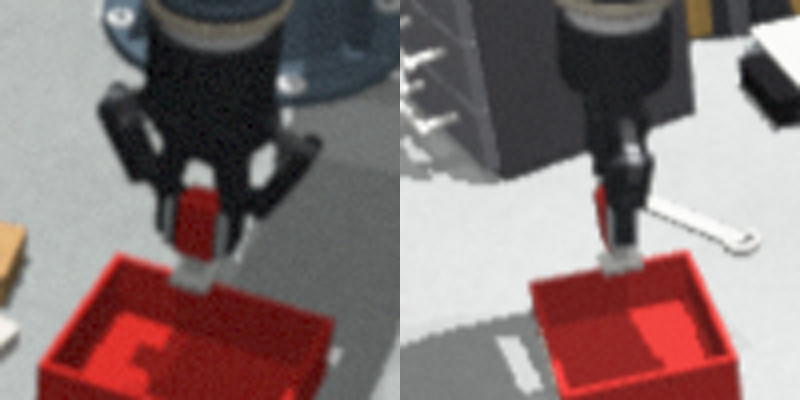

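```bash
python3 - <<'E'
from m import *
np.set_printoptions(precision=2,suppress=True)
manip.move_l(B(.03),AB,.1)
manip.move_l(B(.010),AB,.05)
b=manip.current_force();print("base",b)
z=.010
while z>-.001:
    z-=.001;manip.move_l(B(z),AB,.01);f=manip.current_force()-b;print(round(z,4),f)
    if f[2]>4: break
print(manip.current_ft_torque(),manip.current_time())
for c in ("scene","side"):
    p,d=manip.grab_frame(c);cv2.imwrite(f"pics/{c}6.png",p[:,:,::-1])
a=cv2.imread("pics/scene6.png");s=cv2.imread("pics/side6.png")
cv2.imwrite("pics/crop6.png",np.hstack([cv2.resize(a[210:310,320:420],(400,400),interpolation=2),cv2.resize(s[140:240,170:270],(400,400),interpolation=2)]))
E
```

```text
base [-0.21 -1.03 -1.56]
0.009 [0.59 2.07 0.3 ]
0.008 [-0.19  1.17  1.28]
0.007 [-1.01  1.71  0.25]
0.006 [0.34 0.96 0.67]
0.005 [1.14 0.68 0.67]
0.004 [-2.55  1.02 10.75]
[-0.2   0.48  0.02] 20.3167
```

View pics/crop6.png

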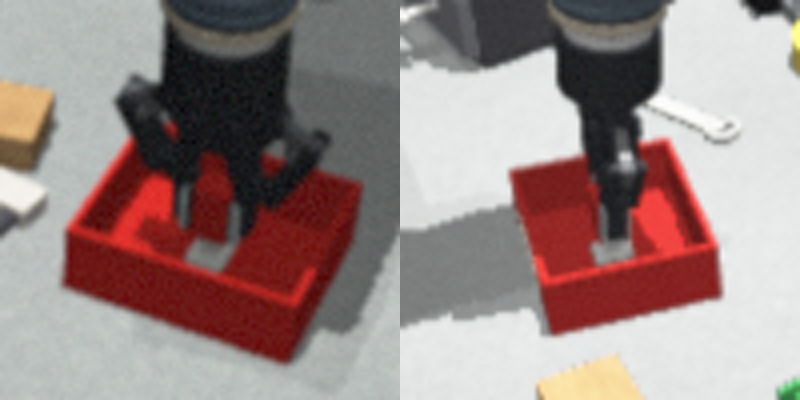

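```bash
python3 - <<'E'
from m import *
np.set_printoptions(precision=2,suppress=True)
manip.move_l(B(.0047),AB,.01);print(manip.current_force())
manip.set_gripper(.42,20)
print(manip.current_force())
manip.set_gripper(.65)
manip.dwell(.3)
manip.move_l(B(.04),AB,.05)
manip.move_l(B(.16),AB,.15)
manip.move_ptp(B(.30)+[-.08,-.1,0],AB)
print(manip.current_time(),manip.current_force())
for c in ("scene","side"):
    p,d,X=cloud(c);cv2.imwrite(f"pics/{c}7.png",p[:,:,::-1]);q=p.astype(int)
    m=(q[...,0]>100)&(q[...,1]<70)&(q[...,2]<70)&(np.linalg.norm(X[...,:2]-BIN[:2],axis=-1)<.045)&(X[...,2]>.018)&(X[...,2]<.1)
    Q=X[m];t=Q[Q[:,2]>Q[:,2].max()-.008];np.set_printoptions(precision=4,suppress=True);print(c,len(Q),Q.min(0),Q.max(0),"top mid",(t.min(0)+t.max(0))/2)
    for nm in ("stop_red_grip","stop_grey_grip"):print([(np.round(r["at"],3),round(r["confidence"],2)) for r in manip.look_for(c,nm)])
a=cv2.imread("pics/scene7.png");s=cv2.imread("pics/side7.png")
cv2.imwrite("pics/crop7.png",np.hstack([cv2.resize(a[215:305,325:415],(400,400),interpolation=2),cv2.resize(s[150:240,180:270],(400,400),interpolation=2)]))
E
```

```text
[-0.47 -0.03 -1.28]
[-0.2   0.56  0.15]
24.15 [ 0.08 -0.56  0.34]
scene 179 [0.4164 0.1855 0.0237] [0.4453 0.214  0.0737] top mid [0.4314 0.1988 0.0698]
[(array([ 0.575, -0.01 ,  0.021]), 0.72), (array([0.441, 0.199, 0.044]), 0.57), (array([ 0.76 , -0.326,  0.024]), 0.51)]
[(array([ 0.685, -0.154,  0.12 ]), 0.72), (array([ 0.466, -0.408,  0.034]), 0.54)]
side 100 [0.4174 0.1839 0.0273] [0.4431 0.2124 0.0697] top mid [0.4311 0.1988 0.0659]
[(array([ 0.562, -0.02 ,  0.024]), 0.8), (array([ 0.751, -0.337,  0.025]), 0.78), (array([0.431, 0.19 , 0.04 ]), 0.6)]
[(array([ 0.681, -0.171,  0.124]), 0.52), (array([ 0.476, -0.412,  0.034]), 0.3)]
```

View pics/crop7.png

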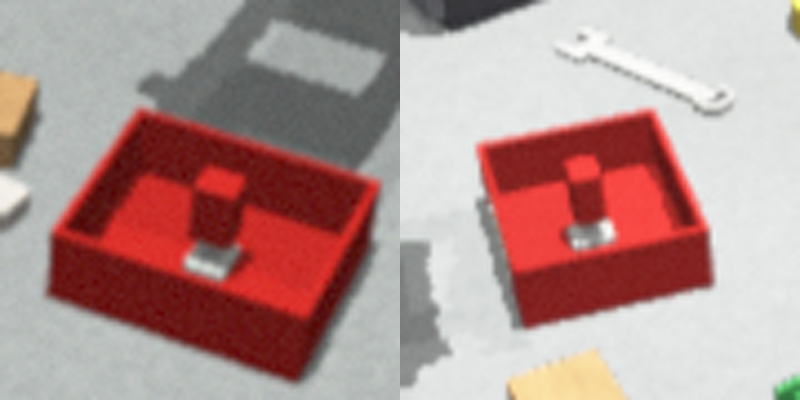

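View pics/side7.png

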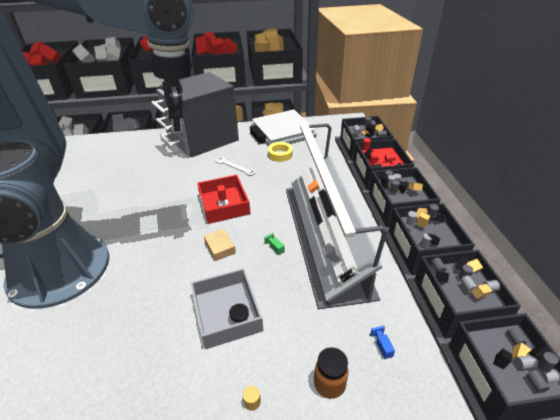

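The red stop stands upright on its foot in the middle of the red bin (crop 215,220 / 583,200). The grey stop, the light bar and everything else are where they were, and the robot is clear.

```bash
python3 - <<'E'
from bench import manip
print(manip.sign_off(),manip.current_time())
E
```

```text
the job is handed in; nothing more can be done
the job is handed in; nothing more can be done
```

The red stop now stands upright on its steel foot, near the middle of the red bin, and the gripper has let go. The job is handed in, about 24 s into the 56 s allowed.

- **Slide and lift:** I gripped the stop across its faces along the track, with the tool pitched 6° off square because the arm cannot hold the exactly square pose there. The stop slid with no force component above 5 N until it touched the orange block. I felt the block at rack y ≈ 0.100 m, against 0.0998 m from the picture. I then lifted the stop off along the face's normal.
- **Set down:** I lowered it in 1 mm steps until it touched the bin floor. The contact force was about 11 N, which I eased off before opening the gripper.
- **Last checks:** Both cameras show the stop upright, with its top at z ≈ 0.070–0.074 m against an expected 0.067 m, so a few mm high. In the final pictures the grey stop, light bar, carton, tape, wrench and other bystanders look unmoved. The force reading after withdrawing was close to zero.
- **Disagreements:** The detector rated the green and blue look-alikes as high as the red stop or higher, so I told them apart by colour and by their place in the pictures. None of the measurements disagreed by more than a few mm.

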